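# Hang the picker's headset over the bar of the desk stand

## Task

Tidy up the stockroom desk: hang the headset, the one with the small microphone arm, over the bar of the cream stand, near the bar's middle, with one ear cup on each side of the bar and the padded crown resting on it. The microphone may point either way along the bar. Leave the larger ear defenders standing where they are.

Things in the scene. Friction and masses are not known exactly. Their poses are not given: they have to be found in the camera images.
- headset_mid (a point): Centre of the headset (grey, dark crown pad, 140 to 220 g), half-way up its 150 mm height, midway between the cups. It stands upright on its two ear cups, headband arched over. z up; y ear to ear (144 mm wide); x across the headband, the way the thin microphone arm points (low at the +y cup, end 96 mm ahead). Cups 56 mm (x), 60 mm tall, 90 mm clear gap between them.
- headset_crown (a point): Centre of the headset's padded crown, 66 mm above the headset's centre, same axes: a block 30 mm wide (x), 64 mm long (y), 18 mm thick, so top and underside lie 9 mm above and below this point. A 22 mm wide headband slopes from its ends to the cups. Grip it from above across the 30 mm width, fingertips kept above its underside, where the bar will lie.
- bar_mid (a point): Middle of the bar's axis on the fixed cream steel stand: a level round bar 14 mm thick, axis 160 mm above the desk; y along the bar, z up. Posts at its ends, 130 mm from the middle, do not rise above it. Base plate 120 (x) by 300 (y) by 10 mm. Hung on it, the headset's centre is 50 mm below this point, its x along the bar.
- defenders_mid (a point): Centre of the ear defenders, a bystander to leave alone: grey deep cups, twin steel wires as headband, no microphone, 165 mm tall, 186 mm wide ear to ear (y), 74 mm across the cups (x), standing upright on their cups. This point is 82.5 mm above the desk; z up.
Mind the look-alikes: they are no part of the job. Leave any pink look-alike of the part that bears headset_mid alone.

How it is judged:
By the outcome, as a careful person would: the job done as asked, in the order asked, and still so for the second after the job is handed in, with the robot touching nothing.
It also fails if it takes over 53 s, if anything falls off the work surface, if the arm or the gripper's body presses on something with over 40 N, if the wrist force passes 120 N, or if a joint passes its speed limit or range.

## Robot

A 6-joint arm with a two-finger parallel gripper is mounted at the origin on the work surface. World frame = base frame: x ahead of the robot, y to its left, z up, the work surface at z = 0. Lengths are in mm, angles in rad, forces in N, time in s.
With the tool pointing down it reaches from about 350 to 875 mm from the base axis. Payload 4.2 kg.
Tool frame: the origin (TCP) lies at the very end of the fingers, on their centre line; the grasp point (between the pads) lies arm.hold_point_z behind it (arm.hold_point_z is the distance from the TCP to the grasp point, in mm); y points along the fingers, x is the direction in which the jaws open and shut, and the axes are right-handed (so a half turn about y gives the same grasp; the last joint's range is limited). The gripper opens to 85 mm and grips with 20 to 120 N. Pads are 22 mm wide; open, the fingers measure 114 mm over their backs; the gripper's body (76 mm by 85 mm) begins 54 mm behind the grasp point. The pads swing forward as they close: fully open they stand 13 mm farther back than shut.
Start: joints at [1.46, 0.385, 0.008, 0, -1.194, -0.259], TCP at [225.86, 582.74, 231.312] pointing down, gripper open.
Joint ranges: [-3.14, 3.14], [-1.21, 2.06], [-1.07, 1.41], [-3.16, 2.05], [-2.99, -0.16], [-3.1, 3.1]. Speed limits (rad/s): [2.79, 2.79, 3.14, 3.14, 3.14, 3.14].

## Interface

Orientations are given as a unit quaternion [x, y, z, w].
In Python, from bench import arm gives the robot as it stands.
- The arm moves only by the shell command python3 -m creep 'ROWS'. ROWS is JSON, a list of rows, each a list of 3 entries, a list of its own where there are three numbers: the shift along the world's x, y, z in mm, then the turn, a rotation vector about the world's x, y, z in rad, then the gripper command: -1 is shut, 1 is fully open, values between are in proportion. In form: [[[dx, dy, dz], [wx, wy, wz], jaw], ...]. A call has 1 to 12 rows; each row is the pose to reach, as a shift and turn from the pose commanded when the call began; what a row does not reach only later rows make up. A row lasts 1/12 s, in which the tool goes at most 41.7 mm and 7.16 degrees, less where a joint would pass 70% of its speed; a pose out of reach is approached as far as the arm can. A call with a gripper value outside its range is refused whole. The fingers move at their own pace and stop on an object; the grip force is fixed at half the most. Time passes only in rows, so rows that repeat a pose let the fingers close. It gives the time, the measured TCP pose, the force and the opening at its end, in the units of the state.
- arm.read_state(): the state, without advancing time (a new reading comes with each control period).
- arm.get_image(name): name is "side" or "top"; returns (picture, depth): 480x640x3 uint8, red, green, blue; 480x640 float32, mm along the optical axis (not along the pixel's ray), 0 where there is no reading.
- arm.camera_params(name): a dict with "camera_matrix" (3x3 intrinsics, pixels), "extrinsics" (4x4, takes a point from world to camera coordinates). Camera axes: x right, y down, z forward; pixel columns grow to the right and rows downward; lengths in mm; the calibration is good to about 2 mm. A picture is of the moment at which its call begins. camera_params takes no time and is no camera call.
- arm.job_done(): hands the job in, once; it reports no verdict.
The state is a dict: "clock": time; "joints": joint angles; "joint_vel": joint speeds; "joint_efforts": joint torques, N m; "position": TCP position; "ee_rot": TCP orientation; "contact_force": force on the tool from outside, world axes, zero at the start; "wrist_torque": the same for the moment, N m; "gripper_width": finger opening in mm.
Only numpy, scipy, OpenCV 4.12 (cv2) and the standard library are available. Lean on these libraries where they do the work, as an engineer would, in place of code of your own. Each camera call takes 0.05 s, during which the arm holds its last target.

## Working session

There is one attempt and no reset: what is moved stays moved. The work goes in short steps, Python scripts to look and compute and a shell command to move; the robot and the scene stay as the last step left them, time stands still between calls to the robot, and variables do not carry over. Pictures are saved under pics/ and viewed, and the job is handed in when it is done.

```bash
ls; mkdir -p pics; cat > h.py <<'E'
import numpy as np,cv2,pickle
from bench import arm
def snap(n,tag):
    im,d=arm.get_image(n); cv2.imwrite(f'pics/{tag}.png',im[:,:,::-1]); np.savez(f'pics/{tag}.npz',im=im,d=d); return im,d
def world(n,d):
    p=arm.camera_params(n);K=np.array(p['camera_matrix']);T=np.array(p['extrinsics'])
    v,u=np.mgrid[:480,:640]; z=d
    P=np.stack([(u-K[0,2])/K[0,0]*z,(v-K[1,2])/K[1,1]*z,z],-1)
    R=T[:3,:3];t=T[:3,3]
    W=(P-t)@R
    W[d==0]=np.nan
    return W
def load(tag):
    f=np.load(f'pics/{tag}.npz');return f['im'],f['d']
E
python3 - <<'E'
from h import *
for n in('top','side'): snap(n,n+'0')
s=arm.read_state();print(s,arm.hold_point_z)
E
```

```text
pics
{'clock': 0.1, 'joints': array([ 1.45964144e+00,  3.85490781e-01,  6.77833192e-03, -4.14532768e-04,
       -1.19400561e+00, -2.58631614e-01]), 'joint_vel': array([ 1.14083991e-04, -2.93474828e-03,  2.27964350e-03,  2.40816148e-04,
        2.78637832e-05, -1.54089751e-03]), 'joint_efforts': array([-2.74763506e-04, -3.93316126e+01,  1.88931155e+01,  4.19799596e+00,
       -2.54636041e-03,  6.14388028e-06]), 'position': array([225.66870459, 582.28649254, 230.3334974 ]), 'ee_rot': array([ 0.40005924, -0.58300345,  0.58385456, -0.39896545]), 'contact_force': array([-0.30544905, -0.66721949, -0.30694169]), 'wrist_torque': array([-0.02000724, -0.00161254,  0.01396817]), 'gripper_width': 85.30919823891405} 18.700000000000003
```

View pics/top0.png

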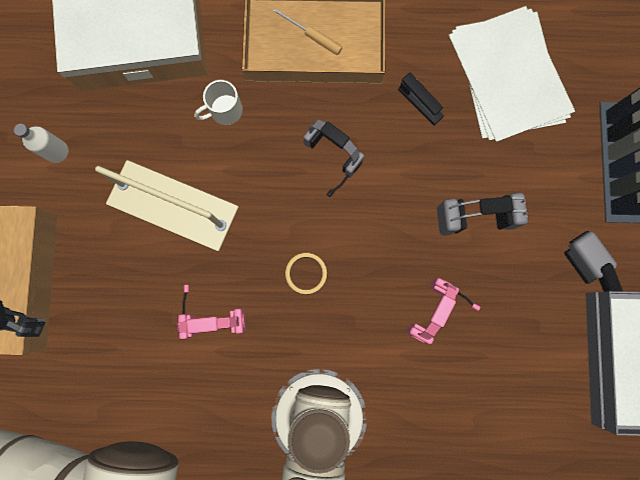

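View pics/side0.png

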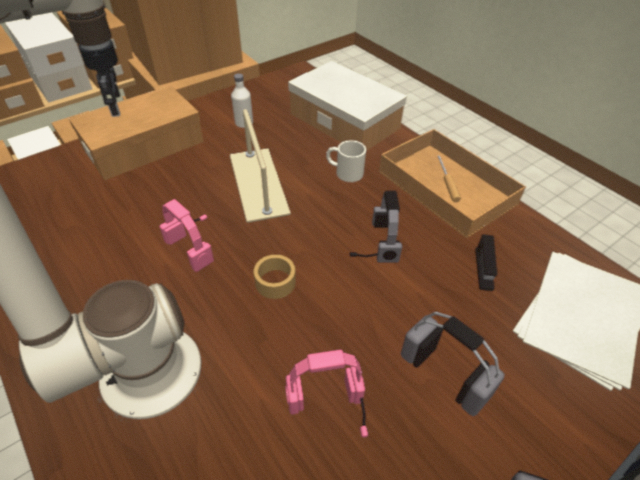

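```bash
python3 - <<'E'
from h import *
from scipy.spatial.transform import Rotation as R
print(R.from_quat(arm.read_state()['ee_rot']).as_matrix().round(3))
for n in('top','side'):
    p=arm.camera_params(n);T=np.array(p['extrinsics']);print(n,p['camera_matrix'],(-T[:3,:3].T@T[:3,3]).round(),T[:3,:3].round(2))
E
```

```text
[[-0.362 -0.001  0.932]
 [-0.932 -0.002 -0.362]
 [ 0.002 -1.     0.   ]]
top [[552.40445358   0.         316.00387161]
 [  0.         552.40445358 233.37137474]
 [  0.           0.           1.        ]] [ 250.    3. 1319.] [[ 0.02 -1.   -0.01]
 [-0.99 -0.02 -0.13]
 [ 0.13  0.01 -0.99]]
side [[472.55299017   0.         317.10512838]
 [  0.         472.55299017 237.63541288]
 [  0.           0.           1.        ]] [ -17. -568.  898.] [[ 0.8  -0.61  0.01]
 [-0.44 -0.59 -0.68]
 [ 0.42  0.54 -0.73]]
```

Candidates in the top view: the grey headset at about (335,150) with a thin mic arm ending at (330,194), the grey ear defenders at (485,212) with twin wires and no mic, and pink look-alikes at (211,323) and (443,312). The one at (335,150) fits: it is grey, has a dark crown pad and has a mic. I'll confirm with an enlarged crop.

```bash
python3 - <<'E'
from h import *
im,d=load('top0')
W=world('top',d)
c=cv2.resize(im[105:210,285:385],None,fx=5,fy=5,interpolation=cv2.INTER_CUBIC)
im2,_=load('side0')
c2=cv2.resize(im2[180:275,340:412],None,fx=4,fy=5.526,interpolation=cv2.INTER_CUBIC)
c2=cv2.resize(c2,(288,525))
cv2.imwrite('pics/crop0.png',np.hstack([c,c2])[:,:,::-1])
def stat(n,W,u0,u1,v0,v1,zlo,zhi):
    p=W[v0:v1,u0:u1].reshape(-1,3);p=p[(p[:,2]>zlo)&(p[:,2]<zhi)]
    m=np.median(p,0); c=p.mean(0); ev,e=np.linalg.eigh(np.cov((p-c)[:,:2].T))
    q=(p-c)[:,:2]@e
    print(n,len(p),c.round(1),'mid',((q.min(0)+q.max(0))/2@e.T+c[:2]).round(1),'zrange',np.percentile(p[:,2],[2,50,98]).round(1),'axis',e[:,1].round(3),np.degrees(np.arctan2(e[1,1],e[0,1])).round(1),'ext',np.ptp(q,axis=0).round(1))
stat('crown',W,290,375,110,190,143,160)
stat('bar',W,85,240,155,240,155,175)
stat('barall',W,85,240,155,240,145,175)
stat('base',W,85,250,150,260,5,15)
print('desk',np.nanmedian(W[230:250,380:420,2]))
W2=world('side',np.load('pics/side0.npz')['d'])
stat('crown side',W2,365,410,185,240,143,160)
stat('bar side',W2,235,275,100,190,155,175)
E
```

```text
crown 400 [627.4 -22.9 148.6] mid [629.3 -22. ] zrange [143.4 148.8 153.3] axis [0.592 0.806] 53.7 ext [31.6 74.2]
bar 808 [487.9 361.8 164.6] mid [488.9 363.4] zrange [158.1 164.7 169.7] axis [0.366 0.931] 68.5 ext [ 14.2 272.9]
barall 819 [487.5 361.  164.4] mid [488.9 363.4] zrange [157.4 164.6 169.7] axis [0.366 0.931] 68.5 ext [ 14.3 272.9]
base 4931 [485.8 361.9   9.3] mid [497.6 374.4] zrange [ 5.2  9.2 14.1] axis [0.346 0.938] 69.8 ext [370.  452.4]
desk -0.43147182617476987
crown side 265 [627.2 -27.2 148.9] mid [629.3 -25.9] zrange [143.7 149.2 152.2] axis [0.592 0.806] 53.7 ext [31.2 70.4]
bar side 333 [484.9 347.7 164.8] mid [491.1 361. ] zrange [158.5 165.1 168.7] axis [0.367 0.93 ] 68.5 ext [ 14.7 270.5]
```

View pics/crop0.png

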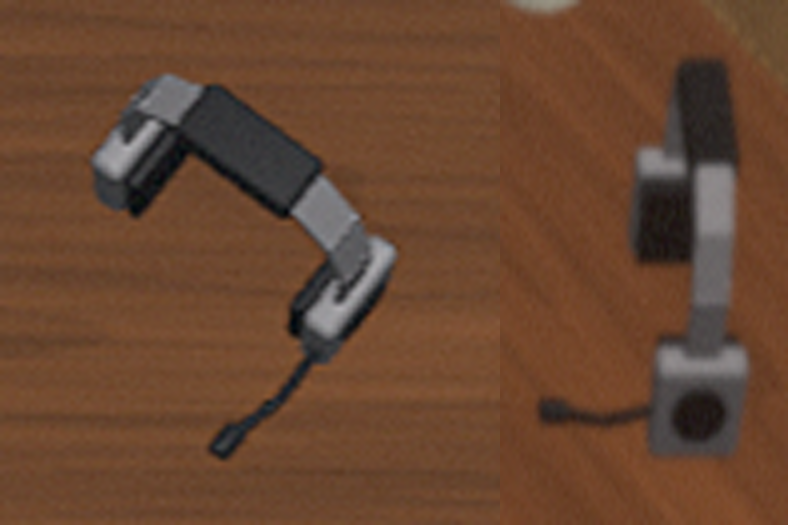

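The crop confirms it: solid headband, dark crown pad and a thin mic at the lower-right cup. Next I refine the crown and bar centres.

```bash
python3 - <<'E'
from h import *
for n,(u0,u1,v0,v1),(a,b,c,e) in (('top',(290,375,110,190),(85,240,155,240)),('side',(360,412,180,245),(235,275,100,190))):
    im,d=load(n+'0');W=world(n,d)
    for nm,(x0,x1,y0,y1),zl,dark in (('crown',(u0,u1,v0,v1),144,1),('bar',(a,b,c,e),155,0)):
        p=W[y0:y1,x0:x1].reshape(-1,3);g=im[y0:y1,x0:x1].reshape(-1,3).max(1)
        m=(p[:,2]>zl)&(p[:,2]<175)
        if dark:m&=g<75
        p=p[m];r=cv2.minAreaRect(p[:,:2].astype(np.float32));print(n,nm,len(p),r,p[:,:2].mean(0).round(1))
E
```

```text
top crown 365 ((628.4456176757812, -22.027145385742188), (63.28721618652344, 30.176313400268555), 53.75495529174805) [627.9 -22.2]
top bar 808 ((488.94512939453125, 363.389892578125), (272.8930969238281, 14.161996841430664), 68.52132415771484) [487.9 361.8]
side crown 221 ((628.264892578125, -24.96759033203125), (62.33811569213867, 28.58617401123047), 54.361572265625) [626.9 -26.6]
side bar 333 ((491.1081237792969, 361.006591796875), (270.5074157714844, 14.250639915466309), 68.35111999511719) [484.9 347.7]
```

```bash
python3 -m creep '[[[35,-50,20],[0,0,-0.1],1],[[60,-90,20],[0,0,-0.2],1],[[80,-120,20],[0,0,-0.3],1],[[100,-150,20],[0,0,-0.4],1],[[120,-180,20],[0,0,-0.5],1],[[140,-210,20],[0,0,-0.6],1],[[160,-240,20],[0,0,-0.7],1],[[180,-270,20],[0,0,-0.8],1],[[200,-300,20],[0,0,-0.9],1],[[200,-300,20],[0,0,-0.9],1],[[200,-300,20],[0,0,-0.9],1],[[200,-300,20],[0,0,-0.9],1]]'
```

```text
clock: 1.1
position: [425.8, 282.6, 251.0]
ee_rot: [0.106, -0.699, 0.699, -0.106]
contact_force: [-0.6, 0.1, 0.1]
gripper_width: 85.4
```

```bash
python3 -m creep '[[[20,-30,0],[0,0,-0.1],1],[[40,-60,0],[0,0,-0.2],1],[[60,-90,0],[0,0,-0.3],1],[[80,-120,0],[0,0,-0.4],1],[[100,-150,0],[0,0,-0.5],1],[[120,-180,0],[0,0,-0.6],1],[[140,-210,0],[0,0,-0.7],1],[[160,-240,0],[0,0,-0.8],1],[[180,-270,0],[0,0,-0.93],1],[[203,-305.5,0],[0,0,-0.93],1],[[203,-305.5,0],[0,0,-0.93],1],[[203,-305.5,0],[0,0,-0.93],1]]'; python3 - <<'E'
from h import *
from scipy.spatial.transform import Rotation as R
s=arm.read_state();m=R.from_quat(s['ee_rot']).as_matrix();print(s['position'].round(1),m.round(3),np.degrees(np.arctan2(m[1,0],m[0,0])))
E
```

```text
clock: 2.1
position: [629.6, -23.2, 249.9]
ee_rot: [-0.218, -0.672, 0.673, 0.22]
contact_force: [0.2, 0.6, 0.0]
gripper_width: 85.0
[629.6 -23.2 249.9] [[-0.808 -0.002 -0.589]
 [ 0.589 -0.    -0.808]
 [ 0.001 -1.     0.001]] 143.9058978932947
```

```bash
python3 -m creep '[[[-0.5,0,-35],[0,0,0],1],[[-0.5,0,-70],[0,0,0],1],[[-0.5,0,-90],[0,0,0],1],[[-0.5,0,-105],[0,0,0],1],[[-0.5,0,-117],[0,0,0],1],[[-0.5,0,-117],[0,0,0],1],[[-0.5,0,-117],[0,0,0],1],[[-0.5,0,-117],[0,0,0],1]]'; python3 - <<'E'
from h import *
im,d=snap('side','side1')
cv2.imwrite('pics/side1c.png',cv2.resize(im[130:290,320:480],None,fx=3.7,fy=3.7,interpolation=cv2.INTER_CUBIC)[:,:,::-1])
print(arm.read_state()['position'])
E
```

```text
clock: 2.77
position: [628.9, -21.4, 135.5]
ee_rot: [0.219, 0.673, -0.672, -0.217]
contact_force: [-0.1, 0.2, 1.2]
gripper_width: 85.1
[629.0799852  -21.69383844 135.76819266]
```

View pics/side1c.png

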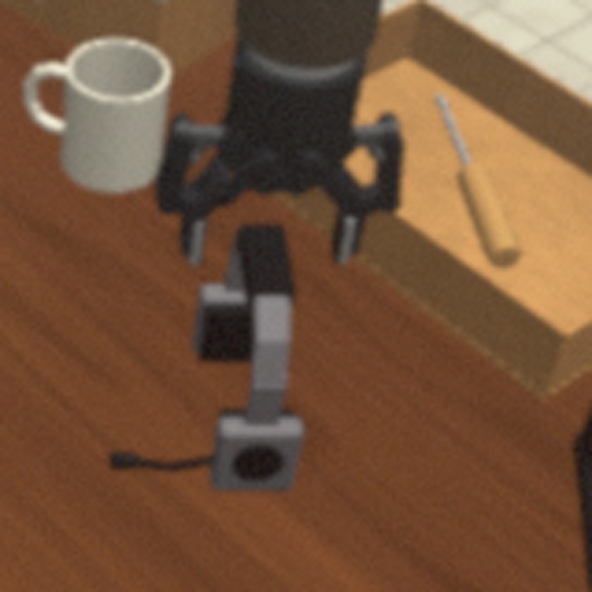

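The open fingers straddle the dark crown, with tips at about (195,255) and (345,255) in the crop. I'll lower a touch and close.

```bash
python3 -m creep '[[[0,-1,-1.5],[0,0,0],0.2],[[0,-1,-1.5],[0,0,0],-0.2],[[0,-1,-1.5],[0,0,0],-1],[[0,-1,-1.5],[0,0,0],-1],[[0,-1,-1.5],[0,0,0],-1],[[0,-1,-1.5],[0,0,0],-1],[[0,-1,-1.5],[0,0,0],-1],[[0,-1,-1.5],[0,0,0],-1],[[0,-1,-1.5],[0,0,0],-1],[[0,-1,-1.5],[0,0,0],-1],[[0,-1,-1.5],[0,0,0],-1],[[0,-1,-1.5],[0,0,0],-1]]'; python3 - <<'E'
from h import *
im,d=snap('side','side2')
cv2.imwrite('pics/side2c.png',cv2.resize(im[150:280,330:460],None,fx=4.5,fy=4.5,interpolation=cv2.INTER_CUBIC)[:,:,::-1])
print(arm.read_state())
E
```

```text
clock: 3.82
position: [628.8, -23.7, 133.3]
ee_rot: [0.219, 0.673, -0.672, -0.218]
contact_force: [-0.7, 0.2, 4.8]
gripper_width: 28.6
{'clock': 3.8667, 'joints': array([ 2.19184659e-01,  4.71414696e-01, -1.13596752e-01,  3.55197562e-04,
       -9.84762634e-01, -8.48118578e-01]), 'joint_vel': array([ 0.00179277, -0.00050298, -0.00137059,  0.00088819, -0.00097226,
       -0.00019832]), 'joint_efforts': array([-3.76103902e-01, -3.86001277e+01,  1.52347165e+01,  3.25721271e+00,
       -1.69251423e-02,  2.50759546e-02]), 'position': array([628.74626716, -23.74546862, 133.31025785]), 'ee_rot': array([ 0.2190133 ,  0.67254635, -0.67235888, -0.21828449]), 'contact_force': array([-0.0731802 ,  0.10315388,  6.06542196]), 'wrist_torque': array([ 0.0898352 ,  0.01696777, -0.006815  ]), 'gripper_width': 28.459247213140554}
```

View pics/side2c.png

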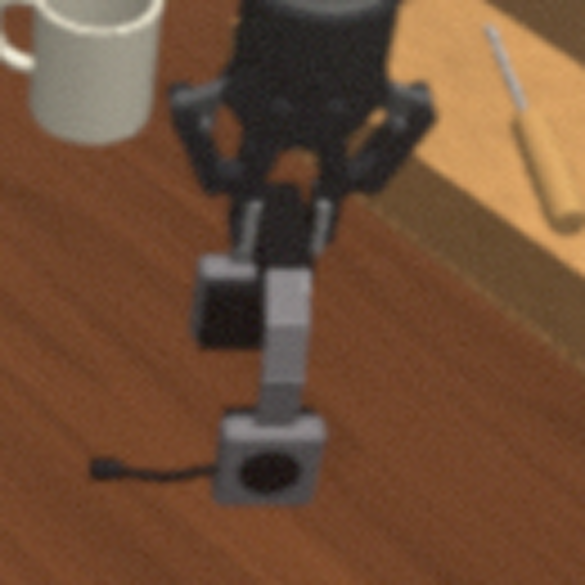

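Gripped at 28.5 mm. Now lift gently.

```bash
python3 -m creep '[[[0,0,4],[0,0,0],-1],[[0,0,12],[0,0,0],-1],[[0,0,25],[0,0,0],-1],[[0,0,40],[0,0,0],-1],[[0,0,60],[0,0,0],-1],[[0,0,80],[0,0,0],-1],[[0,0,100],[0,0,0],-1],[[0,0,115],[0,0,0],-1],[[0,0,127],[0,0,0],-1],[[0,0,135],[0,0,0],-1],[[0,0,140],[0,0,0],-1],[[0,0,140],[0,0,0],-1]]';  python3 -m creep '[[[0,0,4],[0,0,0],-1],[[0,0,12],[0,0,0],-1],[[0,0,25],[0,0,0],-1],[[0,0,40],[0,0,0],-1],[[0,0,52],[0,0,0],-1],[[0,0,62],[0,0,0],-1],[[0,0,67],[0,0,0],-1],[[0,0,70],[0,0,0],-1],[[0,0,70],[0,0,0],-1],[[0,0,70],[0,0,0],-1]]'; python3 - <<'E'
from h import *
im,d=snap('side','side3')
s=arm.read_state();print(s['position'],s['joints'].round(2),s['wrist_torque'])
E
```

```text
clock: 4.87
position: [628.5, -23.8, 273.4]
ee_rot: [0.219, 0.673, -0.672, -0.219]
contact_force: [-0.1, 0.4, -1.8]
gripper_width: 28.2
clock: 5.7
position: [628.1, -23.7, 342.1]
ee_rot: [-0.218, -0.672, 0.673, 0.219]
contact_force: [-1.0, -0.4, -1.8]
gripper_width: 28.6
[628.03136196 -23.70334619 341.84194152] [ 0.22  0.34  0.22 -0.   -1.45 -0.85] [-0.00087029  0.06667088  0.03329224]
```

View pics/side3.png

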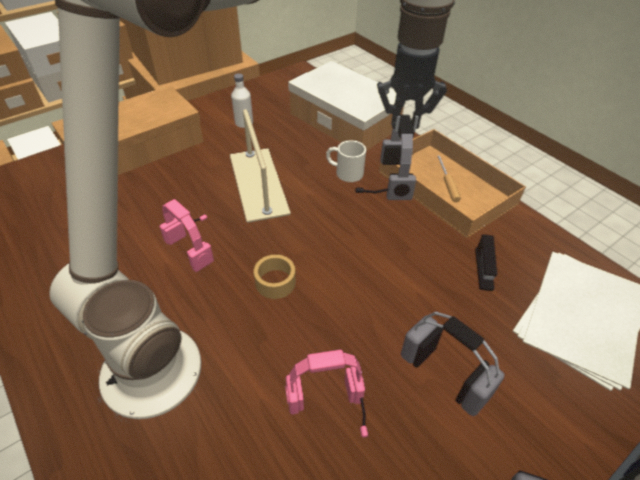

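Held upright. Carry at this height to above the bar's middle while turning +1.826 rad.

```bash
python3 -m creep '[[[-2,5,0],[0,0,0.03],-1],[[-5,15,0],[0,0,0.08],-1],[[-10,30,0],[0,0,0.15],-1],[[-16,47,0],[0,0,0.23],-1],[[-22,64,0],[0,0,0.31],-1],[[-29,82,0],[0,0,0.40],-1],[[-36,100,0],[0,0,0.49],-1],[[-43,120,0],[0,0,0.58],-1],[[-50,140,0],[0,0,0.67],-1],[[-57,160,0],[0,0,0.76],-1],[[-64,180,0],[0,0,0.85],-1],[[-71,200,0],[0,0,0.94],-1]]';  python3 -m creep '[[[-7,20,0],[0,0,0.09],-1],[[-14,40,0],[0,0,0.18],-1],[[-21,60,0],[0,0,0.27],-1],[[-28,80,0],[0,0,0.36],-1],[[-35,100,0],[0,0,0.45],-1],[[-42,120,0],[0,0,0.54],-1],[[-49,140,0],[0,0,0.63],-1],[[-55,158,0],[0,0,0.72],-1],[[-60,172,0],[0,0,0.79],-1],[[-64,181,0],[0,0,0.85],-1],[[-66,185,0],[0,0,0.88],-1],[[-67,186,0],[0,0,0.886],-1]]'; python3 -m creep '[[[0,0,0],[0,0,0],-1],[[0,0,0],[0,0,0],-1],[[0,0,0],[0,0,0],-1]]'; python3 - <<'E'
from h import *
from scipy.spatial.transform import Rotation as R
im,d=snap('side','side4');snap('top','top4')
cv2.imwrite('pics/side4c.png',cv2.resize(im[20:230,160:370],None,fx=2.8,fy=2.8,interpolation=cv2.INTER_CUBIC)[:,:,::-1])
s=arm.read_state();m=R.from_quat(s['ee_rot']).as_matrix();print(s['position'].round(1),np.degrees(np.arctan2(m[1,0],m[0,0])),s['joints'].round(2))
E
```

```text
clock: 6.75
position: [556.5, 177.4, 342.3]
ee_rot: [0.112, -0.698, 0.698, -0.111]
contact_force: [0.1, 0.1, -1.9]
gripper_width: 28.8
clock: 7.75
position: [489.7, 362.9, 342.2]
ee_rot: [0.399, -0.584, 0.584, -0.399]
contact_force: [-0.2, -0.1, -1.4]
gripper_width: 28.6
clock: 8.0
position: [490.6, 361.6, 342.9]
ee_rot: [0.398, -0.584, 0.584, -0.398]
contact_force: [-0.8, -0.2, -1.8]
gripper_width: 28.8
[490.6 361.7 342.9] -111.47981421740914 [ 0.9   0.31  0.17  0.   -1.43  0.3 ]
```

View pics/side4c.png

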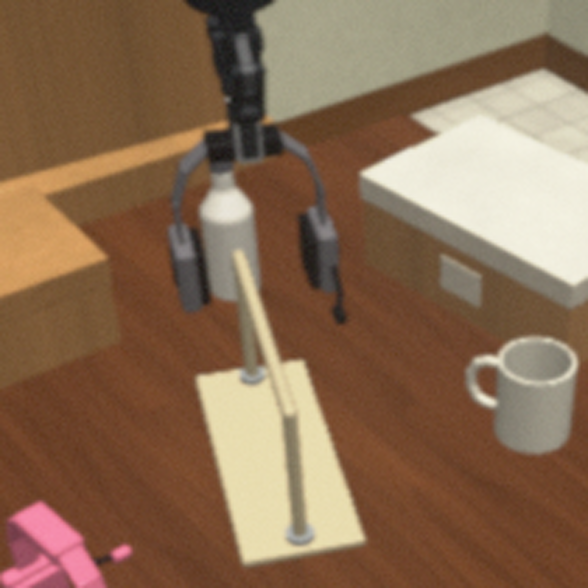

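View pics/top4.png

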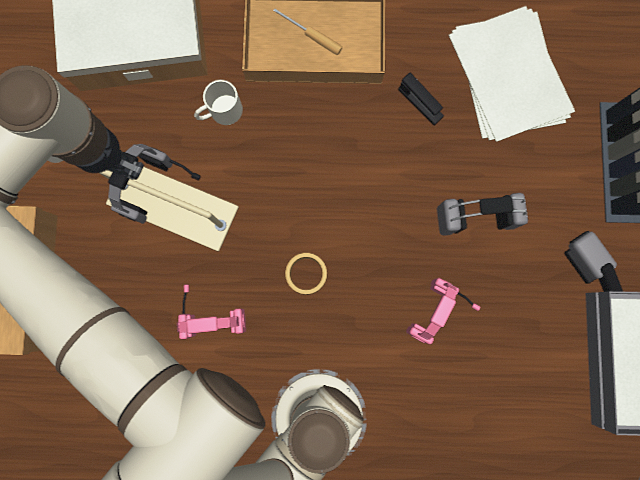

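The headset hangs upright above the bar, cups to either side, with the mic toward the near post. I'll check its offset relative to the bar with depth.

```bash
python3 - <<'E'
from h import *
a=np.radians(68.45);ax=np.array([np.cos(a),np.sin(a)]);pe=np.array([-ax[1],ax[0]])
for n in('top','side'):
    im,d=load(n+'4');W=world(n,d).reshape(-1,3)
    q=np.c_[(W[:,:2]-[490,362.3])@ax,(W[:,:2]-[490,362.3])@pe,W[:,2]]
    g=im.reshape(-1,3)
    ok=(abs(q[:,0])<40)&(abs(q[:,1])<85)
    for nm,lo,hi in(('cups',205,262),('crown',338,362),('band',270,330)):
        for s in(-1,1):
            r=q[ok&(q[:,2]>lo)&(q[:,2]<hi)&(s*q[:,1]>(40 if nm=='cups' else 0))]
            if len(r)>8:print(n,nm,s,len(r),np.percentile(r,2,0).round(1),np.percentile(r,98,0).round(1))
E
```

```text
top cups -1 202 [-37.  -71.4 216.1] [ 17.8 -42.9 261.8]
top cups 1 153 [-30.5  47.2 216. ] [  9.1  75.6 261.7]
top crown -1 180 [-16.8 -47.9 338.7] [  8.5 -18.6 360.5]
top crown 1 364 [-17.   11.  339.1] [ 10.7  50.2 361.3]
top band -1 101 [-26.2 -65.9 270.4] [  7.9 -53.2 328.3]
top band 1 122 [-26.1  56.6 270.1] [  9.1  71.4 329. ]
side cups -1 215 [-33.8 -72.9 215.3] [ 15.  -45.7 261. ]
side cups 1 217 [-33.2  44.9 214.5] [-2.000e-01  7.280e+01  2.614e+02]
side crown -1 158 [-30.  -50.  338.5] [  7.7  -2.  360.8]
side crown 1 208 [-29.6   2.3 339.3] [ 10.1  47.9 360.8]
side band -1 72 [-16.7 -67.7 270.4] [  5.2 -54.4 327.4]
side band 1 83 [-16.7  52.5 270.3] [  5.6  64.9 329.4]
```

Centred across the bar to within about 1 mm, and about 5 mm off along it. I'll shift along the bar a little and descend.

```bash
python3 -m creep '[[[1,3,-5],[0,0,0],-1],[[2,4,-20],[0,0,0],-1],[[2,4,-38],[0,0,0],-1],[[2,4,-56],[0,0,0],-1],[[2,4,-74],[0,0,0],-1],[[2,4,-92],[0,0,0],-1],[[2,4,-110],[0,0,0],-1],[[2,4,-126],[0,0,0],-1],[[2,4,-140],[0,0,0],-1],[[2,4,-150],[0,0,0],-1],[[2,4,-155],[0,0,0],-1],[[2,4,-157],[0,0,0],-1]]';  python3 -m creep '[[[0,0,-2],[0,0,0],-1],[[0,0,-4],[0,0,0],-1],[[0,0,-6],[0,0,0],-1],[[0,0,-8],[0,0,0],-1],[[0,0,-10],[0,0,0],-1],[[0,0,-11],[0,0,0],-1],[[0,0,-12],[0,0,0],-1],[[0,0,-12],[0,0,0],-1],[[0,0,-12],[0,0,0],-1]]'; python3 - <<'E'
from h import *
im,d=snap('side','side5')
cv2.imwrite('pics/side5c.png',cv2.resize(im[60:240,160:340],None,fx=3.3,fy=3.3,interpolation=cv2.INTER_CUBIC)[:,:,::-1])
s=arm.read_state();print(s['position'].round(1),s['contact_force'],s['wrist_torque'])
E
```

```text
clock: 9.1
position: [492.2, 366.0, 184.9]
ee_rot: [0.399, -0.584, 0.584, -0.398]
contact_force: [-0.9, 0.8, -1.8]
gripper_width: 28.7
clock: 9.85
position: [492.4, 366.2, 173.8]
ee_rot: [0.398, -0.584, 0.584, -0.398]
contact_force: [-0.0, -0.7, -1.2]
gripper_width: 28.4
[492.4 366.3 173.9] [ 0.32780867 -0.80212549 -1.68095618] [-0.06452304 -0.03295611 -0.00549936]
```

View pics/side5c.png

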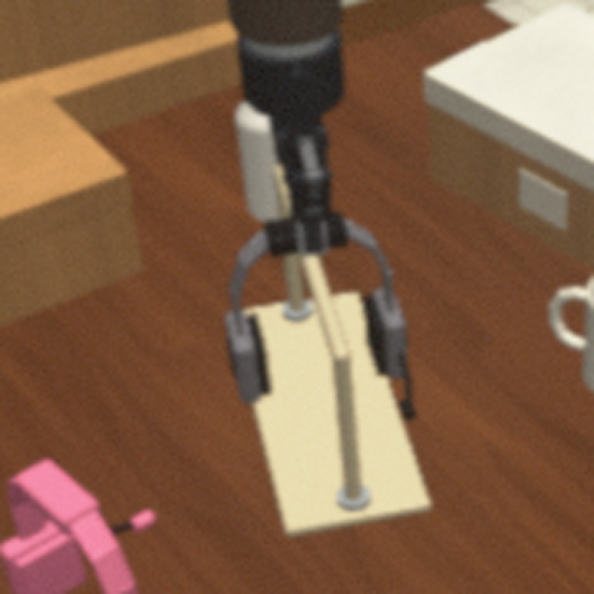

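The bar at (315,265) lies centrally under the crown, with the cups at (247,355) and (387,335) on either side. Lower by millimetres until contact.

```bash
for i in 1 2; do python3 -m creep '[[[0,0,-1],[0,0,0],-1],[[0,0,-2],[0,0,0],-1],[[0,0,-2],[0,0,0],-1]]';done;  python3 -m creep '[[[0,0,-1],[0,0,0],-1],[[0,0,-1],[0,0,0],-1]]'
```

```text
clock: 10.15
position: [492.3, 366.1, 171.6]
ee_rot: [0.399, -0.584, 0.584, -0.398]
contact_force: [-0.6, 0.1, -2.4]
gripper_width: 28.8
clock: 10.4
position: [492.2, 366.1, 169.5]
ee_rot: [0.399, -0.584, 0.584, -0.398]
contact_force: [-0.3, -0.1, -2.2]
gripper_width: 28.6
clock: 10.57
position: [492.3, 366.2, 168.6]
ee_rot: [0.398, -0.584, 0.584, -0.398]
contact_force: [0.6, 0.1, -1.8]
gripper_width: 28.6
```

```bash
for i in 1 2; do python3 -m creep '[[[0,0,-1],[0,0,0],-1],[[0,0,-1],[0,0,0],-1]]';done
```

```text
clock: 10.73
position: [492.4, 366.3, 168.3]
ee_rot: [0.398, -0.584, 0.584, -0.399]
contact_force: [0.0, -0.5, 1.2]
gripper_width: 28.6
clock: 10.9
position: [492.5, 366.3, 168.2]
ee_rot: [0.398, -0.584, 0.584, -0.399]
contact_force: [-2.0, -1.3, 4.7]
gripper_width: 28.7
```

Contact: the force reversed to +4.7 N. Open slowly.

```bash
python3 -m creep '[[[0,0,0],[0,0,0],-0.3],[[0,0,0],[0,0,0],-0.2],[[0,0,0],[0,0,0],-0.1],[[0,0,0],[0,0,0],0],[[0,0,0],[0,0,0],0.1],[[0,0,0],[0,0,0],0.2],[[0,0,0],[0,0,0],0.3],[[0,0,0],[0,0,0],0.3],[[0,0,0],[0,0,0],0.3],[[0,0,0],[0,0,0],0.3]]'; python3 - <<'E'
from h import *
im,d=snap('side','side6')
cv2.imwrite('pics/side6c.png',cv2.resize(im[60:240,160:340],None,fx=3.3,fy=3.3,interpolation=cv2.INTER_CUBIC)[:,:,::-1])
E
```

```text
clock: 11.73
position: [492.3, 366.3, 166.8]
ee_rot: [0.398, -0.584, 0.584, -0.398]
contact_force: [0.1, 0.3, 0.0]
gripper_width: 55.2
```

View pics/side6c.png

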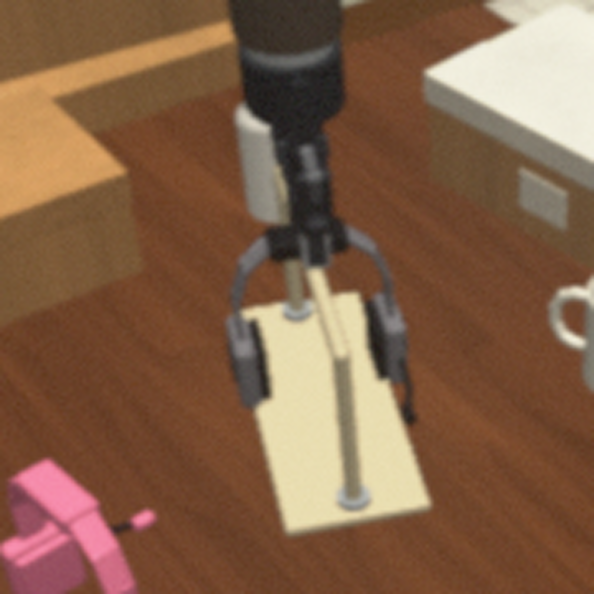

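It hangs freely and level, with no force on the tool. Retreat straight up.

```bash
python3 -m creep '[[[0,0,5],[0,0,0],0.3],[[0,0,15],[0,0,0],0.4],[[0,0,30],[0,0,0],0.6],[[0,0,50],[0,0,0],1],[[0,0,75],[0,0,0],1],[[0,0,100],[0,0,0],1],[[0,0,125],[0,0,0],1],[[0,0,150],[0,0,0],1],[[0,0,165],[0,0,0],1],[[0,0,170],[0,0,0],1],[[0,0,170],[0,0,0],1],[[0,0,170],[0,0,0],1]]'; python3 -m creep '[[[0,0,0],[0,0,0],1],[[0,0,0],[0,0,0],1],[[0,0,0],[0,0,0],1],[[0,0,0],[0,0,0],1],[[0,0,0],[0,0,0],1],[[0,0,0],[0,0,0],1],[[0,0,0],[0,0,0],1],[[0,0,0],[0,0,0],1]]'; python3 - <<'E'
from h import *
im,d=snap('side','side7');t,_=snap('top','top7')
cv2.imwrite('pics/side7c.png',np.hstack([cv2.resize(x,(390,390),interpolation=cv2.INTER_CUBIC) for x in(im[90:230,180:320],t[120:260,90:230])])[:,:,::-1])
a=np.radians(68.45);ax=np.array([np.cos(a),np.sin(a)]);pe=np.array([-ax[1],ax[0]])
for n in('top','side'):
    i,d=load(n+'7');W=world(n,d).reshape(-1,3)
    q=np.c_[(W[:,:2]-[490,362.3])@ax,(W[:,:2]-[490,362.3])@pe,W[:,2]]
    ok=(abs(q[:,0])<60)&(abs(q[:,1])<85)
    for nm,lo,hi in(('cups',35,90),('crown',178,195)):
        for s in(-1,1):
            r=q[ok&(q[:,2]>lo)&(q[:,2]<hi)&(s*q[:,1]>(40 if nm=='cups' else 0))]
            if len(r)>8:print(n,nm,s,len(r),np.percentile(r,2,0).round(1),np.percentile(r,98,0).round(1))
E
```

```text
clock: 12.78
position: [491.9, 366.0, 336.3]
ee_rot: [-0.399, 0.584, -0.584, 0.398]
contact_force: [-0.5, 0.5, -1.2]
gripper_width: 85.4
clock: 13.45
position: [492.4, 366.3, 336.8]
ee_rot: [0.398, -0.584, 0.584, -0.398]
contact_force: [0.1, -0.1, 0.6]
gripper_width: 85.5
top cups -1 215 [-55.4 -70.3  40.6] [ 20.3 -43.1  89.9]
top cups 1 144 [-25.3  47.1  42.5] [16.3 75.4 89.9]
top crown -1 180 [-12.  -31.5 178.7] [ 14.6  -0.3 189.1]
top crown 1 237 [-11.6   1.  178.5] [ 15.9  36.4 188.3]
side cups -1 201 [-48.4 -72.4  41.7] [ 22.7 -46.1  89.7]
side cups 1 187 [-27.7  44.4  40.7] [21.6 72.6 89.6]
side crown -1 97 [-14.9 -32.8 179.5] [ 13.4  -1.5 187.2]
side crown 1 101 [-14.    0.6 178.7] [ 16.3  31.2 186.7]
```

View pics/side7c.png

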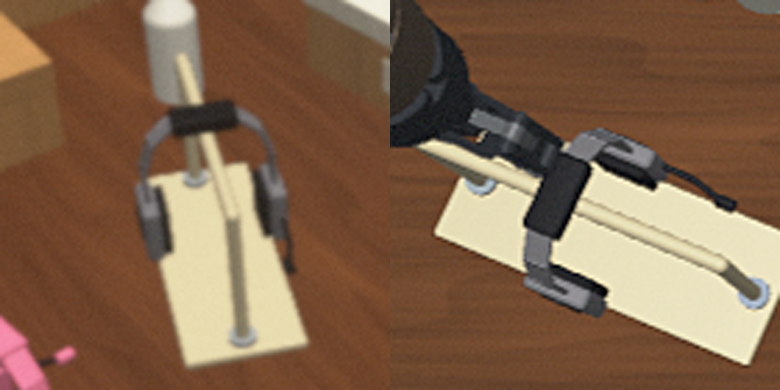

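The headset hangs with its crown at left crop (203,117) on the bar's middle, one cup on each side. Crown top is at about 185 mm (expected 185), and the arm is well clear.

```bash
python3 -c "
from bench import arm
arm.job_done()"
```

```text
the job is handed in; nothing more can be done
```

The headset with the microphone is hanging over the middle of the cream stand's bar, and I handed the job in at about 13.6 s. I gripped it across the crown pad, carried it over, lowered it until it touched the bar, then released it and backed the arm straight up.

- **Position:** the last camera check put the crown within about 2 mm of the bar's middle in both directions. Its top is at roughly 185 mm, the expected height.
- **Hang:** one cup hangs on each side of the bar, and the headset looked level and still in the pictures. The tool read no force after release.
- **Other objects:** I did not touch the ear defenders, the pink look-alikes or anything else on the desk.
- **Disagreements:** the two cameras differed by up to about 3 mm on the crown and bar positions, so I used the average. While carried, the headset appeared tilted by about 2° in the grip, and that was gone once it hung.

No check failed.

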